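# Check the jaw gap of a blood-bag tube sealer with a taper gauge

### The arm

A 6-joint arm with a two-finger parallel gripper is mounted at the origin on the work surface. World frame = base frame: x ahead of the robot, y to its left, z up, the work surface at z = 0. Lengths are in mm, angles in rad, forces in N, time in s.
With the tool pointing down it reaches from about 300 to 775 mm from the base axis. Payload 14.6 kg.
Tool frame: the origin (TCP) lies on the front face of the gripper's body, between the roots of the fingers; the fingertips stand 97 mm ahead of it and the grasp point (between the pads) lies 78 mm ahead of it; z points along the fingers, y is the direction in which the jaws open and shut (so a half turn about z gives the same grasp; the last joint's range is limited). The gripper opens to 94 mm and grips with 3 to 60 N. Pads are 16 mm wide; open, the fingers measure 119 mm over their backs; the gripper's body (75 mm by 177 mm) begins 78 mm behind the grasp point.
Start: joints at [1.145, 0.3, 1.521, -0, 1.321, -0.067], TCP at [193.13, 514.967, 302.646] pointing down, gripper open.
Joint ranges: [-3.03, 3.03], [-0.79, 2.21], [0.23, 2.52], [-1.04, 4.18], [0, 3.07], [-2.55, 2.55]. Speed limits (rad/s): [2.22, 2.22, 2.57, 3.14, 3.14, 3.14].

### API

Orientations are given as [roll, pitch, yaw] about the fixed x, y, z axes, in that order (R = Rz(yaw) Ry(pitch) Rx(roll)).
In Python, from cell import manip, eyes, finder gives the robot as it stands.
- The arm moves only by the tool drive_tool, never from a script. Its argument "rows" is a list of rows, each an object with "offset": the shift along the tool's x, y, z in mm, a list of three; "spin": the turn about the tool's z in degrees; "jaw": the finger opening in mm, from 0 to 94. In form: [{"offset": [dx, dy, dz], "spin": spin, "jaw": jaw}, ...]. A call has 1 to 20 rows; each row shifts and turns the commanded pose from where the row before left it, along the tool's axes as they then stand; what a row does not reach is not made up. A row lasts 1/10 s, in which the tool goes at most 50 mm and 8.59 degrees, less where a joint would pass 70% of its speed; a pose out of reach is approached as far as the arm can. A call is refused whole if a number of a shift passes 50 or a number of a turn 8.59, either way. A call with a gripper value outside its range is refused whole. The fingers move at their own pace and stop on an object; "force" is the grip in N (left out, the last holds). Time passes only in rows, so rows that do not move let the fingers close. It gives the time, the measured TCP pose, the force and the opening at its end, in the units of the state.
- manip.read_state(): the state, without advancing time (a new reading comes with each control period).
- eyes.camera(name): name is "side" or "top" or "wrist"; returns a dict with "color" (480x640x3 uint8, blue, green, red), "depth" (480x640 float32, mm along the optical axis (not along the pixel's ray), 0 where there is no reading), "vfov" (degrees; the focal length in pixels is half the picture's height over the tangent of half this angle, whatever the lens; pixels are square), "cx", "cy" (the principal point, pixels), "rvec" (rotation vector, rad) and "tvec" (3), from world to camera coordinates, as OpenCV has them. Camera axes: x right, y down, z forward; pixel columns grow to the right and rows downward; lengths in mm; the calibration is good to about 2 mm. A picture is of the moment at which its call begins.
- manip.sign_off(): hands the job in, once; it reports no verdict.
Trained networks look in the newest picture that a camera, given by its name, has taken for a name from the list of things; names that differ only in an ending like _2 or _b are one class to them, and where a whole thing is asked for, a point or a joint stands for the part that bears it (a point fixed in the world has none). Each returns a list of dicts, best first, with "p" (0 to 1); they miss things now and then, are a little off and sometimes report something else, mostly with a low value. They report only what shows in the picture. A call takes as long as a camera call. They do not tell look-alikes from the thing itself.
- finder.find_in(camera, target): "uv" ([column, row] in pixels, amid what is visible of it).
The state is a dict: "clock": time; "joints": joint angles; "qd": joint speeds; "effort": joint torques, N m; "eef_pos": TCP position; "eef_rot": TCP orientation; "wrist_force": force on the tool from outside, world axes, zero at the start; "moment": the same for the moment, N m; "finger_gap": finger opening in mm.
Only numpy, scipy, OpenCV 4.12 (cv2) and the standard library are available. Lean on these libraries where they do the work, as an engineer would, in place of code of your own. Each camera call takes 0.05 s, during which the arm holds its last target. There are 200 camera calls.

### The job

Switch the tube sealer off at the red rocker on its top, then take the yellow-handled taper gauge out of its stand and slide its blade straight down, square to them, between the two brass electrodes until it drags snugly on both, without wedging these sprung electrodes wide apart. Finish while still holding the gauge in your grip at that depth: do not let go. Leave everything else where it stands.

Things in the scene. Friction and masses are not known exactly. Their poses are not given: they have to be found in the camera images.
- sealer: Bench tube sealer, fixed: white case 220 x 130 mm, flat top 116 mm up. Origin on the bench under the sealing head, which stands out of its front; x points from the head back over the case (50 to 270 mm from the origin), y along the electrodes' width, z up. In the head two upright brass electrodes, each sprung, face each other along x; below the gap it is free down to 25 mm above the bench.
- rear_edge (a point): Middle of the upper edge of the rear brass electrode's upright flat face (looking to -x of the sealer), 107 mm above the bench. Electrode 16 mm wide (y); the face goes 27 mm down from here; above it the brass leans back 30 degrees from upright as a lead-in 8 mm high. Its distance from the front electrode differs in every episode.
- front_edge (a point): The same point of the front electrode, whose face looks to +x, same size and lead-in. The gap is the distance along the sealer's x from here to rear_edge: 4.5 to 6.5 mm. The bracket that carries it, 36 mm wide and 108 mm high, stands 47 to 59 mm before the sealer's origin.
- rear_jaw (a joint): How far the sprung rear electrode is pushed back (+x of the sealer), m; 0 at rest, stop at 6 mm. It starts to yield at 0.6 N and takes 3 N more per mm. Friction of blade on brass is about 0.5 to 0.7, so a snug gauge resists with some 4 to 7 N, each electrode giving way about 1 mm; one pushed more than 3 mm is wedged.
- front_jaw (a joint): The same for the sprung front electrode, pushed forward (-x of the sealer); same spring.
- switch (a joint): Red rocker switch on top of the case, rad: 0 to 0.1 = on (front end up), 0.5 = off (front end fully down). It stays where it is left; pressing its front end takes about 2.5 N and moves that end about 8 mm down.
- switch_press (a point): Point on the upper face of the rocker's front end, where to press it straight down: 94 mm behind the sealer's origin, about 136 mm above the bench when on. The rocker is 40 mm long (x) and 22 mm wide, pivot 16 mm behind this point; it stands on a bezel 60 x 40 mm.
- stand: White gauge stand, fixed: slotted plate 60 x 160 mm, top 85 mm above the bench, on two end cheeks. Origin on the bench under its centre, long side along y; slots 40 mm either side of the centre along y, each holds one gauge.
- gauge: Yellow-handled taper gauge, 90 g, blade down in one of the stand's two slots. Origin at the middle of the handle's flat shoulder, resting on the stand's plate. Handle 16 mm (x) x 26 mm (y) x 50 mm (z, upwards). Blade 14 mm wide (y), 72 mm long, downwards; its two broad sides (facing +x and -x) taper evenly, 2 mm thick at the tip and 11 mm at the shoulder: 1 mm thicker for every 8 mm.
- gauge_tip (a point): Middle of the end of the taper gauge's blade, 72 mm below gauge.
- flat_gauge: Blue-handled flat gauge in the other slot, same handle; not needed. Origin as for the taper gauge.
- guard: Clear plastic splash guard taken off the sealer, 50 x 80 x 44 mm, lying on the bench; origin under its centre.
- wash_bottle: Wash bottle with green cap, 72 mm diameter, 170 mm high; origin under its centre.
- tube_rack: Clear rack with stoppered blood tubes, 105 x 245 mm, 98 mm high; origin under its centre.
- tip_box: Yellow pipette-tip box, 85 x 122 x 48 mm; origin under its centre.
- reagent0: Amber dropper bottle, 28 mm diameter, 75 mm high, in the steel tray (130 x 180 mm, 40 mm high); origin under its centre.
- reagent1: Second amber dropper bottle, the same.
- reagent2: Third amber dropper bottle, the same.
Things that resemble listed ones, but are neither listed nor needed, are in the scene too. Leave any orange look-alike of the gauge alone.

How it is judged:
By the outcome, as a careful person would: the job done as asked, in the order asked, and still so for the second after the job is handed in, while the arm keeps its last pose, push and grip.
It also fails if it takes over 61 s, if anything falls off the work surface, if the arm or the gripper's body presses on something with over 40 N, if the wrist force passes 120 N, or if a joint passes its speed limit or range.

## Working session

There is one attempt and no reset: what is moved stays moved. The work goes in short steps, Python scripts to look and compute and a tool call to move; the robot and the scene stay as the last step left them, time stands still between calls to the robot, and variables do not carry over. Pictures are saved under pics/ and viewed, about 8 in all and at most 12, crops included, and the job is handed in when it is done.

Besides the shell and the picture viewer there is one more tool, called after ">>>" as name(argument=value, ...) on one line, values as JSON. drive_tool: Moves the arm, as the interface text tells. Its arguments: {"type":"object","properties":{"rows":{"type":"array","items":{"type":"object","properties":{"offset":{"type":"array","items":{"type":"number"}},"spin":{"type":"number"},"jaw":{"type":"number"}}}},"force":{"type":"number"}},"required":["rows"]}

```bash
ls; mkdir -p pics; cat > h.py <<'E'
import numpy as np, cv2
from cell import manip, eyes, finder
def cam(n):
    c=eyes.camera(n); c['f']=240/np.tan(np.radians(c['vfov'])/2)
    c['R']=cv2.Rodrigues(np.array(c['rvec'],float))[0]; c['t']=np.array(c['tvec'],float).ravel(); return c
def pts(c):
    v,u=np.mgrid[0:480,0:640]; d=c['depth'].astype(float)
    P=np.dstack([(u-c['cx'])/c['f']*d,(v-c['cy'])/c['f']*d,d])
    W=(P-c['t'])@c['R']; W[d==0]=np.nan; return W
def proj(c,p):
    q=np.atleast_2d(p)@c['R'].T+c['t']; return np.c_[q[:,0]/q[:,2]*c['f']+c['cx'],q[:,1]/q[:,2]*c['f']+c['cy']]
def ray(c,uv,z):
    d=np.array([(uv[0]-c['cx'])/c['f'],(uv[1]-c['cy'])/c['f'],1])@c['R']; o=-c['t']@c['R']
    return o+d*(z-o[2])/d[2]
E
python3 - <<'E'
from h import *
print(manip.read_state())
for n in ['top','side','wrist']:
    c=cam(n); cv2.imwrite(f'pics/{n}0.png',c['color']); W=pts(c); np.save(f'{n}0.npy',W)
    print(n,c['vfov'],(-c['t']@c['R']).round(0),c['R'][2].round(2))
    for t in ['sealer','rear_edge','front_edge','switch','switch_press','stand','gauge','flat_gauge','gauge_tip','guard','wash_bottle','tube_rack','tip_box']:
        r=finder.find_in(n,t)[:2]
        print(t,[(np.round(x['uv']),round(x['p'],2),W[int(x['uv'][1]),int(x['uv'][0])].round(0)) for x in r])
E
```

```text
pics
{'clock': 0.0, 'joints': array([ 1.14540918e+00,  3.00473397e-01,  1.52158203e+00, -1.42735357e-05,
        1.32070164e+00, -6.65882966e-02]), 'qd': array([ 0.00105833,  0.00064901, -0.00062475,  0.00152053, -0.00017541,
        0.00161756]), 'effort': array([-1.62751392e-03, -5.31807268e+01, -3.52738488e+01,  7.07937218e-02,
        2.43371405e-02, -1.50975757e-04]), 'eef_pos': array([193.06880662, 514.83788584, 302.08460521]), 'eef_rot': array([-3.14042990e+00, -6.36845076e-05,  2.78279731e+00]), 'wrist_force': array([-0.1621427 ,  0.35351605,  0.60085372]), 'moment': array([0.02938496, 0.0050919 , 0.03372452]), 'finger_gap': 93.88550214122249}
top 56.5902770852923 [ 467.   21. 1296.] [ 0.07  0.01 -1.  ]
sealer [(array([403., 217.]), 0.56, array([ 622., -178.,  117.]))]
rear_edge [(array([393., 266.]), 0.53, array([ 491., -150.,  117.]))]
front_edge [(array([509., 322.]), 0.67, array([ 343., -476.,   56.])), (array([390., 274.]), 0.52, array([ 473., -142.,  116.]))]
switch [(array([404., 229.]), 0.48, array([ 591., -176.,  132.]))]
switch_press []
stand [(array([258., 264.]), 
[... 1680 characters left out ...]
ray([244., 295.]), 0.27, array([684., 160.,  38.]))]
guard [(array([366., 289.]), 0.92, array([393.,  73.,  44.]))]
wash_bottle [(array([332., 180.]), 0.72, array([ 576., -383.,   95.]))]
tube_rack [(array([399., 194.]), 0.57, array([ 353., -423.,   55.]))]
tip_box [(array([300., 450.]), 0.7, array([447., 530.,  48.]))]
wrist 64.41699510505843 [122. 541. 386.] [ 0.25 -0.09 -0.96]
sealer []
rear_edge []
front_edge []
switch []
switch_press []
stand [(array([407., 438.]), 0.31, array([443., 522.,  50.]))]
gauge [(array([153., 449.]), 0.51, array([388., 230.,  13.]))]
flat_gauge []
gauge_tip []
guard []
wash_bottle []
tube_rack []
tip_box [(array([407., 438.]), 0.85, array([445., 521.,  49.]))]
```

```bash
python3 - <<'E'
import cv2
a=cv2.imread('pics/top0.png')[190:350,120:540]; b=cv2.imread('pics/side0.png')[150:400,180:480]
cv2.imwrite('pics/a.png',cv2.resize(a,None,fx=1.9,fy=1.9,interpolation=2)); cv2.imwrite('pics/b.png',cv2.resize(b,None,fx=2.4,fy=2.4,interpolation=2))
E
```

```text
(no output)
```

View pics/a.png

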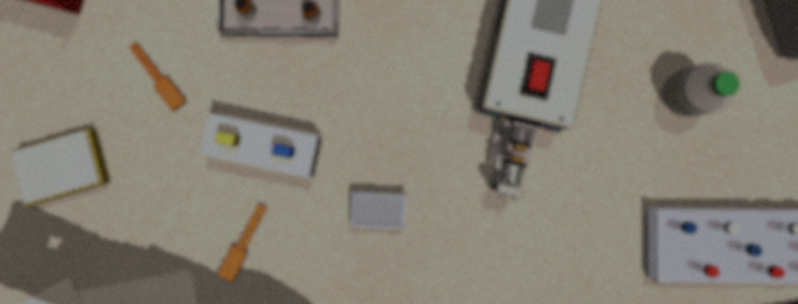

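View pics/b.png

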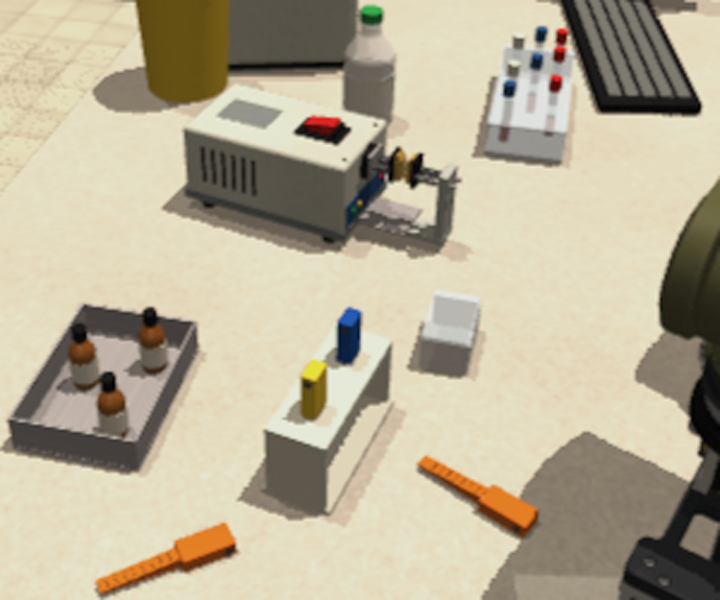

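The pictures show the sealer with its head toward the robot and the red rocker at top px (404,229). The yellow gauge sits in the stand's left slot at top px (239,263) and the blue one at (269,269). The two orange look-alikes lie flat on the bench.

```bash
cat >> h.py <<'E'
def rect(P):
    (c,s,a)=cv2.minAreaRect(P.astype(np.float32)); 
    return np.round(c,1),np.round(s,1),round(a,1)
def masks(W,I):
    b,g,r=[I[...,i].astype(int) for i in range(3)]
    x,y,z=W[...,0],W[...,1],W[...,2]
    return dict(case=(abs(z-116)<6)&(x>515)&(x<800)&(y<-60)&(y>-320),
     red=(r>110)&(g<70)&(b<70)&(x>540)&(x<640)&(y<-120)&(y>-230),
     plate=(abs(z-85)<6)&(x>430)&(x<560)&(y>110)&(y<310),
     yel=(r>g)&(g>90)&(b<80)&(z>120)&(z<150)&(x>430)&(x<560)&(y>200)&(y<310),
     blue=(b>100)&(r<80)&(z>100)&(z<150)&(x>430)&(x<560)&(y>130)&(y<240))
E
python3 - <<'E'
from h import *
for n in ['top','side']:
    W=np.load(n+'0.npy'); I=cv2.imread(f'pics/{n}0.png')
    for k,m in masks(W,I).items():
        P=W[m]
        if len(P)<4: continue
        P=P[np.all(abs(P-np.median(P,0))<np.array([200,200,15]),1)]
        mm=m.astype(np.uint8); num,l,st,ce=cv2.connectedComponentsWithStats(mm); j=1+st[1:,4].argmax(); P=W[l==j]
        print(n,k,len(P),rect(P[:,:2]),P.mean(0).round(1),'zmax',np.percentile(P[:,2],95).round(1))
E
```

```text
top case 3750 (array([ 630.5, -185.3]), array([129.8, 231.2]), 77.2) [ 636.8 -186.2  116.1] zmax 120.2
top red 100 (array([ 587.1, -178.6]), array([21.1, 35.5]), 75.7) [ 587.2 -177.6  132.1] zmax 136.5
top plate 1128 (array([488.2, 217. ]), array([160.3,  60. ]), 78.9) [488.  215.8  84.9] zmax 88.6
top yel 21 (array([499.1, 250.5]), array([23.8, 11.1]), 51.9) [498.3 249.5 133.1] zmax 136.9
top blue 46 (array([479.9, 175.9]), array([21.8, 13.3]), 77.1) [479.7 175.6 134.2] zmax 137.5
side case 1640 (array([ 630.2, -184.4]), array([137.1, 235. ]), 77.6) [ 633.8 -176.3  116.4] zmax 119.5
side red 47 (array([ 587.3, -172.4]), array([26.8, 40.4]), 84.4) [ 585.5 -174.7  132.9] zmax 138.0
side plate 1088 (array([486.9, 216.7]), array([163. ,  62.2]), 78.9) [484.3 231.2  85.5] zmax 88.1
side yel 76 (array([492.2, 256.2]), array([25.8, 13.5]), 79.5) [491.2 257.4 133.2] zmax 137.3
side blue 45 (array([477. , 177.1]), array([26.7, 13.7]), 75.4) [477.  178.3 135.5] zmax 137.5
```

>>> drive_tool(rows=[{"offset": [0, 0, 0], "spin": -7.9, "jaw": 0}, {"offset": [-26, -30, 0], "spin": 0, "jaw": 0}, {"offset": [-26, -30, 0], "spin": 0, "jaw": 0}, {"offset": [-26, -30, 0], "spin": 0, "jaw": 0}, {"offset": [-26, -30, 0], "spin": 0, "jaw": 0}, {"offset": [-26, -30, 0], "spin": 0, "jaw": 0}, {"offset": [-26, -30, 0], "spin": 0, "jaw": 0}, {"offset": [-26, -30, 0], "spin": 0, "jaw": 0}, {"offset": [-26, -30, 0], "spin": 0, "jaw": 0}, {"offset": [-26, -30, 0], "spin": 0, "jaw": 0}, {"offset": [-26, -30, 0], "spin": 0, "jaw": 0}, {"offset": [-26, -30, 0], "spin": 0, "jaw": 0}, {"offset": [-26, -30, 0], "spin": 0, "jaw": 0}, {"offset": [-26, -30, 0], "spin": 0, "jaw": 0}, {"offset": [-26, -30, 0], "spin": 0, "jaw": 0}, {"offset": [-26, -30, 0], "spin": 0, "jaw": 0}, {"offset": [-26, -30, 0], "spin": 0, "jaw": 0}, {"offset": [-26, -30, 0], "spin": 0, "jaw": 0}, {"offset": [-26, -30, 0], "spin": 0, "jaw": 0}, {"offset": [-26, -30, 0], "spin": 0, "jaw": 0}])

```text
clock: 4.1
eef_pos: [550.7, -151.0, 302.6]
eef_rot: [3.142, 0.0, 2.921]
wrist_force: [0.2, -0.4, 0.6]
finger_gap: 0.7
```

```bash
python3 - <<'E'
from h import *
s=manip.read_state();print(s['clock'],s['eef_pos'],s['eef_rot'],s['wrist_force'],s['finger_gap'])
c=cam('wrist'); cv2.imwrite('pics/w1.png',c['color']); W=pts(c); np.save('w1.npy',W)
print((-c['t']@c['R']).round(0),c['R'].round(3))
for t in ['rear_edge','front_edge','switch','switch_press','sealer']:
    print(t,[(np.round(x['uv']),round(x['p'],2),W[int(x['uv'][1]),int(x['uv'][0])].round(1)) for x in finder.find_in('wrist',t)[:2]])
for k,m in masks(W,c['color']).items():
    if m.sum()>20: P=W[m]; print(k,m.sum(),rect(P[:,:2]),P.mean(0))
E
```

```text
4.1 [ 550.74730651 -151.04092004  302.62579108] [3.14155322e+00 8.12325390e-05 2.92052825e+00] [ 0.1618492  -0.38388915  0.62147059] 0.6569206446480783
[ 477. -135.  386.] [[ 0.219  0.976  0.   ]
 [ 0.941 -0.212  0.264]
 [ 0.258 -0.057 -0.965]]
rear_edge [(array([293., 173.]), 0.66, array([ 495.8, -157.6,  115.8])), (array([285., 110.]), 0.63, array([ 446.2, -158.4,   21. ]))]
front_edge [(array([281., 111.]), 0.6, array([ 452.8, -156.4,   98.3]))]
switch [(array([284., 298.]), 0.95, array([ 579.3, -183.4,  134.2]))]
switch_press [(array([285., 297.]), 0.85, array([ 578.6, -182.5,  134.4]))]
sealer [(array([289., 238.]), 0.93, array([ 540.5, -170.7,  117.6])), (array([ 51., 310.]), 0.41, array([ 563.9, -386.8,   89.7]))]
case 16626 (array([ 628.8, -187.5]), array([130.3, 230.8]), 77.4) [ 567.02891618 -175.91762727  116.96557726]
red 396 (array([ 570.6, -180. ]), array([ 9.2, 70.3]), 66.2) [ 582.37056387 -183.97650166  134.17972348]
```

View pics/w1.png

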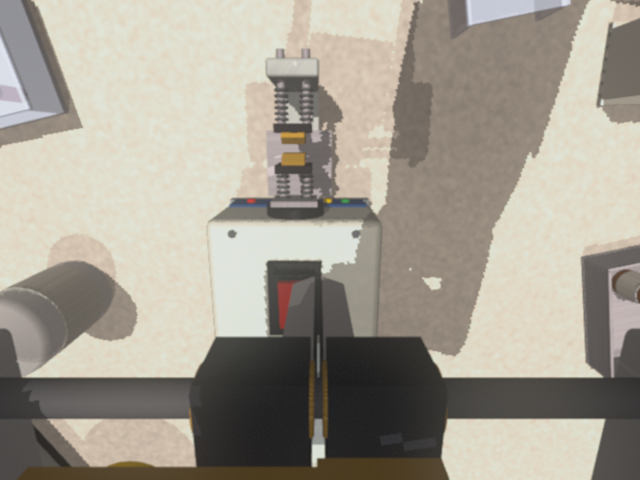

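The picture shows the sealer from its front: brass electrodes at px (293,138) and (293,159), the case's front edge at row 222 from column 209 to 380, and the bezel at columns 267–321. The closed fingers stand in front of the rocker's right half.

```bash
python3 - <<'E'
from h import *
c=cam('wrist'); W=pts(c); I=c['color']
A=ray(c,(209,222),116);B=ray(c,(380,222),116);print('corners',A,B,np.linalg.norm(B-A),np.degrees(np.arctan2(*(B-A)[:2])))
a=(B-A)/np.linalg.norm(B-A); ax=np.array([a[1],-a[0],0]); m=(A+B)/2; O=m-50*ax; print('ax',ax,'origin',O,'press',O+94*ax,'pivot',O+110*ax)
for uv,z in [((267,261),122),((321,261),122),((293,131),115),((293,153),115),((293,143),107),((293,152),115),((293,166),115)]:
    p=ray(c,uv,z); print(uv,z,p.round(1),'sealer xy',((p-O)@ax).round(1),((p-O)@a).round(1))
print('wpose fingertip', proj(c,manip.read_state()['eef_pos']-[0,0,97]))
for t in ['top','side']:
    pass
m2=masks(W,I)['red']; P=W[m2]; Q=np.c_[(P-O)@ax,(P-O)@a,P[:,2]]; Q=Q[abs(Q[:,0]-110)<30]; print(np.percentile(Q,[2,50,98],axis=0).round(1))
k=I[120:260,260:330]; cv2.imwrite('pics/w1c.png',cv2.resize(k,None,fx=4,fy=4,interpolation=2))
E
```

```text
corners [ 516.49462678 -222.28573089  116.        ] [ 543.57555842 -101.47291603  116.        ] 123.81079554520531 12.63435415126065
ax [ 0.97578579 -0.21872836  0.        ] origin [ 481.24580313 -150.9429057   116.        ] press [ 572.96966733 -171.50337108  116.        ] pivot [ 588.58223996 -175.00302476  116.        ]
(267, 261) 122 [ 552.7 -187.6  122. ] sealer xy 77.7 -20.1
(321, 261) 122 [ 561.3 -149.2  122. ] sealer xy 77.7 19.2
(293, 131) 115 [ 468.3 -148.1  115. ] sealer xy -13.3 -0.1
(293, 153) 115 [ 482.5 -151.6  115. ] sealer xy 1.3 -0.3
(293, 143) 107 [ 476.  -150.5  107. ] sealer xy -5.3 -0.7
(293, 152) 115 [ 481.8 -151.4  115. ] sealer xy 0.7 -0.3
(293, 166) 115 [ 491.1 -153.6  115. ] sealer xy 10.2 -0.5
wpose fingertip [[318.9899738  291.60582805]]
[[ 90.3 -13.8 129.9]
 [105.7  -9.3 134. ]
 [127.3  -3.4 137.1]]
```

>>> drive_tool(rows=[{"offset": [-24, -15, 0], "spin": 0, "jaw": 0}, {"offset": [0, 0, 30], "spin": 0, "jaw": 0}, {"offset": [0, 0, 30], "spin": 0, "jaw": 0}, {"offset": [0, 0, 5], "spin": 0, "jaw": 0}, {"offset": [0, 0, 3], "spin": 0, "jaw": 0}, {"offset": [0, 0, 2], "spin": 0, "jaw": 0}, {"offset": [0, 0, 2], "spin": 0, "jaw": 0}, {"offset": [0, 0, 1], "spin": 0, "jaw": 0}, {"offset": [0, 0, 0], "spin": 0, "jaw": 0}])

```text
clock: 5.35
eef_pos: [570.4, -169.3, 230.2]
eef_rot: [-3.142, 0.001, 2.921]
wrist_force: [-1.6, 2.1, 2.1]
finger_gap: 0.6
```

>>> drive_tool(rows=[{"offset": [0, 0, 1], "spin": 0, "jaw": 0}, {"offset": [0, 0, 1], "spin": 0, "jaw": 0}, {"offset": [0, 0, 1], "spin": 0, "jaw": 0}, {"offset": [0, 0, 0], "spin": 0, "jaw": 0}])

```text
clock: 5.75
eef_pos: [570.2, -169.3, 226.8]
eef_rot: [-3.142, -0.0, 2.921]
wrist_force: [-3.4, 0.9, 5.3]
finger_gap: 0.4
```

>>> drive_tool(rows=[{"offset": [0, 0, 1], "spin": 0, "jaw": 0}, {"offset": [0, 0, 1], "spin": 0, "jaw": 0}, {"offset": [0, 0, 0], "spin": 0, "jaw": 0}])

```text
clock: 6.05
eef_pos: [570.3, -169.3, 226.2]
eef_rot: [-3.141, 0.001, 2.921]
wrist_force: [-10.0, 2.7, 16.2]
finger_gap: 0.4
```

>>> drive_tool(rows=[{"offset": [0, 0, -30], "spin": 0, "jaw": 0}, {"offset": [0, 0, -40], "spin": 0, "jaw": 0}, {"offset": [30, 40, 0], "spin": 0, "jaw": 0}, {"offset": [0, 0, 0], "spin": 0, "jaw": 0}])

```text
clock: 6.45
eef_pos: [548.8, -120.9, 295.5]
eef_rot: [3.141, 0.001, 2.923]
wrist_force: [0.9, 0.3, -0.5]
finger_gap: 0.2
```

```bash
cat >> h.py <<'E'
O=np.array([482.5,-151,0]); AX=np.array([.9758,-.2187,0]); AY=np.array([.2187,.9758,0])
def S(P): return np.c_[(P-O)@AX,(P-O)@AY,P[:,2]]
E
python3 - <<'E'
from h import *
s=manip.read_state();print(s['clock'],s['eef_pos'],s['wrist_force'])
c=cam('wrist'); cv2.imwrite('pics/w2.png',c['color']); W=pts(c)
m=masks(W,c['color'])['red']; Q=S(W[m]); Q=Q[abs(Q[:,0]-110)<30]
p=np.polyfit(Q[:,0]-110,Q[:,2],1); print(len(Q),'tilt',p,np.percentile(Q,[2,50,98],axis=0).round(1))
W=np.load('w1.npy');m=masks(W,cv2.imread('pics/w1.png'))['red']; Q=S(W[m]); Q=Q[abs(Q[:,0]-110)<30]
print('before',np.polyfit(Q[:,0]-110,Q[:,2],1))
E
```

```text
6.45 [ 548.84031697 -120.85499231  295.49089302] [ 0.86000472  0.30450637 -0.48396603]
743 tilt [  0.25550547 133.69807737] [[ 90.6 -11.3 128.4]
 [108.1   1.8 133.1]
 [118.    7.5 136.3]]
before [ -0.17997201 132.92998497]
```

View pics/w2.png

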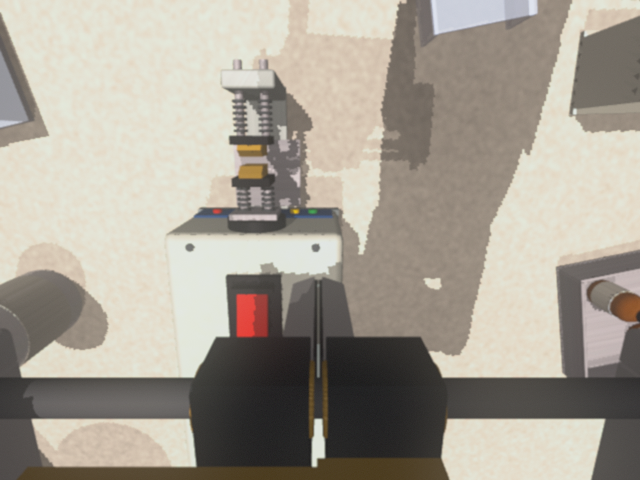

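The rocker now tilts down at its front (red at px (252,315), slope −0.18 → +0.26). I'll check the bezel height to make sure the fingers stopped on the rocker and not on the bezel.

```bash
python3 - <<'E'
from h import *
c=cam('wrist'); W=pts(c); I=c['color'].astype(int); Q=S(W.reshape(-1,3)); dark=(I.max(2)<80).ravel()
sel=dark&(Q[:,0]>82)&(Q[:,0]<89)&(abs(Q[:,1])<15); print('bezel front z',sel.sum(),np.percentile(Q[sel,2],[5,50,95]))
b,g,r=[I[...,i].ravel() for i in range(3)]
red=(r>110)&(g<70)&(b<70)&(abs(Q[:,1])<9)
for x in range(84,128,4):
    k=red&(abs(Q[:,0]-x)<2); print(x,k.sum(),np.median(Q[k,2]) if k.any() else None)
for t in ['top']:
    c=cam(t); W=pts(c); m=masks(W,c['color'])['red']; q=S(W[m]); print(t,np.polyfit(q[:,0]-110,q[:,2],1),np.polyfit(*S(np.load('top0.npy')[masks(np.load('top0.npy'),cv2.imread('pics/top0.png'))['red']])[:,[0,2]].T,1))
E
```

```text
bezel front z 414 [120.43767988 123.93267916 129.68118857]
84 0 None
88 10 128.92271825311803
92 71 129.25598334037886
96 89 130.20233370675282
100 87 131.27168537958516
104 106 132.2073503205046
108 105 133.44347632480668
112 137 134.38941463549912
116 132 135.35678079123375
120 25 135.4765511807121
124 0 NoneTraceback (most recent call last):
  File "<stdin>", line 9, in <module>
    raise TypeError("expected non-empty vector for x")
TypeError: expected non-empty vector for x
```

>>> drive_tool(rows=[{"offset": [15, 39.5, 0], "spin": 8, "jaw": 60}, {"offset": [9, 41, 0], "spin": 0, "jaw": 60}, {"offset": [9, 41, 0], "spin": 0, "jaw": 60}, {"offset": [9, 41, 0], "spin": 0, "jaw": 60}, {"offset": [9, 41, 0], "spin": 0, "jaw": 60}, {"offset": [9, 41, 0], "spin": 0, "jaw": 60}, {"offset": [9, 41, 0], "spin": 0, "jaw": 60}, {"offset": [9, 41, 0], "spin": 0, "jaw": 60}, {"offset": [9, 41, 0], "spin": 0, "jaw": 60}, {"offset": [0, 0, 0], "spin": 8.05, "jaw": 60}, {"offset": [0, 0, 0], "spin": 8.05, "jaw": 60}, {"offset": [0, 0, 0], "spin": 8.05, "jaw": 60}, {"offset": [0, 0, 0], "spin": 8.05, "jaw": 60}, {"offset": [0, 0, 0], "spin": 8.05, "jaw": 60}, {"offset": [0, 0, 0], "spin": 8.05, "jaw": 60}, {"offset": [0, 0, 0], "spin": 8.05, "jaw": 60}, {"offset": [0, 0, 0], "spin": 8.05, "jaw": 60}, {"offset": [0, 0, 0], "spin": 8.05, "jaw": 60}, {"offset": [0, 0, 0], "spin": 8.05, "jaw": 60}, {"offset": [0, 0, 0], "spin": 0, "jaw": 60}])

```text
clock: 8.6
eef_pos: [593.0, 249.8, 293.8]
eef_rot: [-3.141, 0.001, 1.373]
wrist_force: [-0.1, 0.2, -0.1]
finger_gap: 60.0
```

```bash
cat > g.py <<'E'
from h import *
import sys
s=manip.read_state();print(s['clock'],s['eef_pos'],s['eef_rot'],s['wrist_force'],s['finger_gap'])
c=cam('wrist'); cv2.imwrite(sys.argv[1],c['color']); W=pts(c); I=c['color'].astype(int)
b,g,r=[I[...,i] for i in range(3)]
m=(r>100)&(g>90)&(b<80)&(W[...,2]>128)&(W[...,2]<142)&(W[...,1]>200); P=W[m]; print('yel top',len(P),rect(P[:,:2]),P.mean(0))
print('plate',rect(W[(abs(W[...,2]-85)<5)&(W[...,0]>420)&(W[...,0]<560)&(W[...,1]>120)&(W[...,1]<310)][:,:2]))
E
python3 g.py pics/w3.png
```

```text
8.6 [592.96614701 249.75753158 293.83302365] [-3.14101110e+00  5.15964530e-04  1.37278426e+00] [-0.11033398  0.24201327 -0.07059896] 59.98544997896889
yel top 835 (array([495.4, 254.9]), array([25.9, 15.1]), 79.6) [495.68347799 255.27253204 135.62539056]
plate (array([487.5, 219.3]), array([152.9,  61. ]), 78.8)
```

View pics/w3.png

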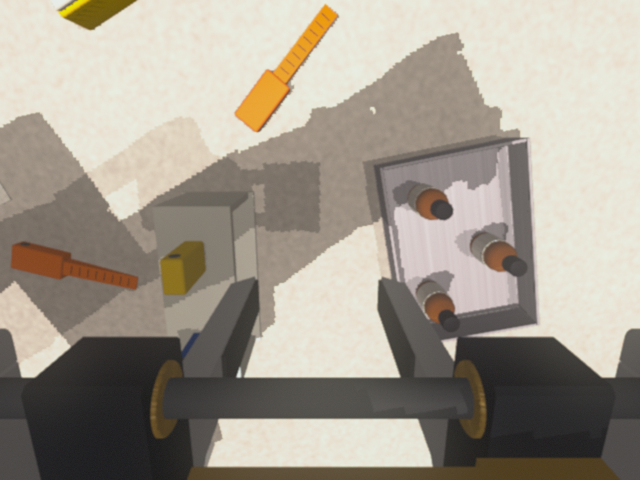

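The gauge's yellow top is at px (183,267), and the arm stopped about 97 mm too far in +x. I'll move over the gauge and measure again.

>>> drive_tool(rows=[{"offset": [-4.7, -32.2, 0], "spin": 0, "jaw": 60}, {"offset": [-4.7, -32.2, 0], "spin": 0, "jaw": 60}, {"offset": [-4.6, -32.2, 0], "spin": 0, "jaw": 60}, {"offset": [0, 0, 0], "spin": 0, "jaw": 60}, {"offset": [0, 0, 0], "spin": 0, "jaw": 60}])

```text
clock: 9.15
eef_pos: [495.1, 255.3, 295.0]
eef_rot: [3.141, -0.0, 1.379]
wrist_force: [0.1, 0.5, -0.5]
finger_gap: 60.1
```

```bash
python3 g.py pics/w4.png
```

```text
9.15 [495.07172951 255.3487994  294.98840911] [ 3.14086328e+00 -3.74433728e-04  1.37939139e+00] [ 0.10876643  0.53338055 -0.50498693] 60.123012373340494
yel top 843 (array([495. , 255.1]), array([25.6, 14.8]), 78.9) [495.06288931 255.84984841 135.7535134 ]
plate (array([486.8, 215. ]), array([161.1,  60.2]), 78.8)
```

>>> drive_tool(rows=[{"offset": [0, 0, 34], "spin": 0, "jaw": 60}, {"offset": [0, 0, 34], "spin": 0, "jaw": 60}, {"offset": [0, 0, 24], "spin": 0, "jaw": 50}, {"offset": [0, 0, 10], "spin": 0, "jaw": 40}, {"offset": [0, 0, 0], "spin": 0, "jaw": 30}, {"offset": [0, 0, 0], "spin": 0, "jaw": 20}, {"offset": [0, 0, 0], "spin": 0, "jaw": 10}, {"offset": [0, 0, 0], "spin": 0, "jaw": 10}, {"offset": [0, 0, 0], "spin": 0, "jaw": 10}, {"offset": [0, 0, 0], "spin": 0, "jaw": 10}, {"offset": [0, 0, 0], "spin": 0, "jaw": 10}], force=35)

```text
clock: 10.3
eef_pos: [495.1, 255.5, 193.7]
eef_rot: [3.14, -0.001, 1.376]
wrist_force: [-0.3, -0.3, 6.6]
finger_gap: 15.7
```

>>> drive_tool(rows=[{"offset": [0, 0, -15], "spin": 0, "jaw": 10}, {"offset": [0, 0, -25], "spin": 0, "jaw": 10}, {"offset": [0, 0, -30], "spin": 0, "jaw": 10}, {"offset": [0, 0, -30], "spin": 0, "jaw": 10}, {"offset": [0, 0, -26], "spin": 1.5, "jaw": 10}, {"offset": [-33, 7.7, 0], "spin": 0, "jaw": 10}, {"offset": [-33, 7.7, 0], "spin": 0, "jaw": 10}, {"offset": [-33, 7.7, 0], "spin": 0, "jaw": 10}, {"offset": [-33, 7.7, 0], "spin": 0, "jaw": 10}, {"offset": [-33, 7.7, 0], "spin": 0, "jaw": 10}, {"offset": [-33, 7.7, 0], "spin": 0, "jaw": 10}, {"offset": [-33, 7.7, 0], "spin": 0, "jaw": 10}, {"offset": [-33, 7.7, 0], "spin": 0, "jaw": 10}, {"offset": [-33, 7.7, 0], "spin": 0, "jaw": 10}, {"offset": [-33, 7.7, 0], "spin": 0, "jaw": 10}, {"offset": [0, 0, 0], "spin": 0, "jaw": 10}, {"offset": [0, 0, 0], "spin": 0, "jaw": 10}])

```text
clock: 12.0
eef_pos: [497.4, -83.8, 318.7]
eef_rot: [-3.142, -0.0, 1.349]
wrist_force: [-1.0, -0.1, -0.7]
finger_gap: 15.8
```

```bash
python3 - <<'E'
from h import *
s=manip.read_state();print(s['clock'],s['eef_pos'],s['eef_rot'],s['wrist_force'],s['moment'],s['finger_gap'])
c=cam('wrist'); cv2.imwrite('pics/w5.png',c['color']); np.save('w5.npy',pts(c))
print(repr(c['rvec']),repr(c['tvec']),c['cx'],c['cy'],c['f'])
for t in ['rear_edge','front_edge','gauge_tip']: print(t,[(x['uv'],x['p']) for x in finder.find_in('wrist',t)[:2]])
a=c['color'];e=proj(c,O+[0,0,107])[0].astype(int);print(e)
x0,y0=max(e[0]-60,0),max(e[1]-50,0)
cv2.imwrite('pics/w5c.png',np.vstack([cv2.resize(a,(480,360)),cv2.resize(a[y0:y0+80,x0:x0+160],(480,240),interpolation=2)])); print(x0,y0)
E
```

```text
12.0 [497.43427799 -83.80913331 318.67253077] [-3.14152430e+00 -1.10261565e-04  1.34861770e+00] [-0.97647194 -0.09187302 -0.69379466] [-0.03714246  0.04381298 -0.02147622] 15.792205113142575
array([-2.86005254,  0.31946784,  0.04049761]) array([-505.01252694,   -4.96334237,  414.29733799]) 317.89312671954957 241.79115958586272 380.9882103022193
rear_edge []
front_edge [([288.9, 458.2], 0.68), ([263.9, 303.1], 0.62)]
gauge_tip [([316.0, 312.4], 0.66)]
[316 315]
256 265
```

View pics/w5c.png

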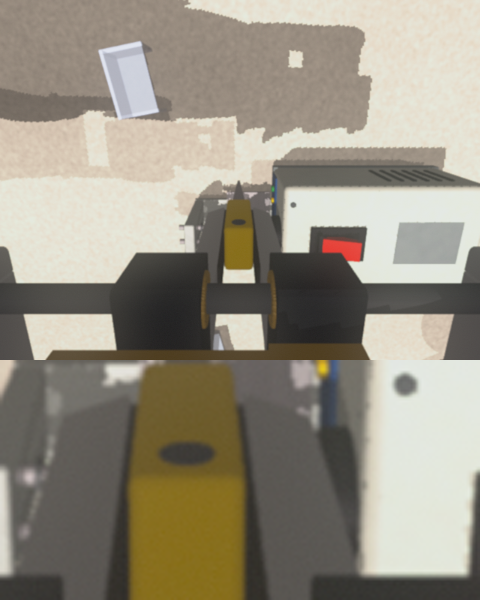

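The gauge is held upright, but it hides the head: image-up is the tool's +x direction. I'll move past the head to its −y side so the camera looks straight down on the electrodes.

>>> drive_tool(rows=[{"offset": [-28, 0, 0], "spin": 0, "jaw": 10}, {"offset": [-28, 0, 0], "spin": 0, "jaw": 10}, {"offset": [-28, 0, 0], "spin": 0, "jaw": 10}, {"offset": [-28, 0, 0], "spin": 0, "jaw": 10}, {"offset": [-28, 0, 0], "spin": 0, "jaw": 10}, {"offset": [0, 0, 0], "spin": 0, "jaw": 10}, {"offset": [0, 0, 0], "spin": 0, "jaw": 10}])

```text
clock: 12.9
eef_pos: [467.0, -219.6, 318.6]
eef_rot: [-3.141, -0.0, 1.35]
wrist_force: [-0.5, 0.5, -1.7]
finger_gap: 15.6
```

```bash
python3 - <<'E'
from h import *
s=manip.read_state();print(s['clock'],s['eef_pos'],s['eef_rot'],s['wrist_force'],s['finger_gap'])
c=cam('wrist'); cv2.imwrite('pics/w6.png',c['color']); np.save('w6.npy',pts(c)); np.savez('w6c.npz',R=c['R'],t=c['t'],f=c['f'],cx=c['cx'],cy=c['cy'])
for t in ['rear_edge','front_edge','gauge_tip']: print(t,[(x['uv'],x['p']) for x in finder.find_in('wrist',t)[:2]])
a=c['color'];e=proj(c,O+[0,0,107])[0].astype(int);print(e)
x0,y0=max(e[0]-50,0),max(e[1]-30,0)
cv2.imwrite('pics/w6c.png',np.vstack([cv2.resize(a,(400,300)),cv2.resize(a[y0:y0+60,x0:x0+100],(400,240),interpolation=0)])); print(x0,y0)
E
```

```text
12.9 [ 466.97986878 -219.63311232  318.59242452] [-3.14147808e+00 -2.46857668e-04  1.34968359e+00] [-0.53542232  0.54983981 -1.68376742] 15.581326532819233
rear_edge [([338.8, 152.8], 0.56)]
front_edge [([281.9, 143.6], 0.75), ([336.7, 152.2], 0.31)]
gauge_tip [([316.0, 309.9], 0.71), ([282.3, 145.0], 0.22)]
[316 145]
266 115
```

View pics/w6c.png

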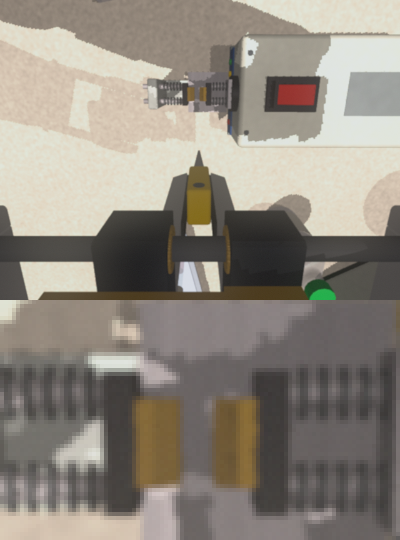

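The electrodes show clearly at px (305,150) and (325,150), with a gap of about 8 px. The blade tip hangs at px (317,240). I'll measure both at sub-pixel level.

```bash
python3 - <<'E'
from h import *
c=dict(np.load('w6c.npz')); I=cv2.imread('pics/w6.png').astype(float)
sat=I[...,2]-I[...,0]
print('brass profile rows143-157', [(u,round(v)) for u,v in zip(range(294,336),sat[143:158,294:336].mean(0))])
print('rows', [(v,round(x)) for v,x in zip(range(134,168),sat[134:168,300:310].mean(1))])
T=np.array([466.98,-219.63,318.59])
for z in (138,150): print('tip pred',z,proj(c,T-[0,0,318.59-z]), 'pred handle top',proj(c,T-[0,0,318.59-138-72-50]))
g=I.mean(2)
for v in range(232,275,6): print(v,g[v,300:336].round().astype(int).tolist())
E
python3 -c "
import cv2;a=cv2.imread('pics/w6.png')[225:345,255:375];cv2.imwrite('pics/w6t.png',cv2.resize(a,None,fx=5,fy=5,interpolation=0))"
```

```text
brass profile rows143-157 [(294, 7), (295, 7), (296, 6), (297, 6), (298, 10), (299, 32), (300, 59), (301, 73), (302, 74), (303, 73), (304, 69), (305, 64), (306, 64), (307, 64), (308, 65), (309, 65), (310, 52), (311, 25), (312, 9), (313, 6), (314, 7), (315, 7), (316, 7), (317, 8), (318, 15), (319, 35), (320, 53), (321, 57), (322, 55), (323, 54), (324, 55), (325, 66), (326, 77), (327, 81), (328, 79), (329, 64), (330, 34), (331, 10), (332, 4), (333, 5), (334, 5), (335, 5)]
rows [(134, 10), (135, 10), (136, 8), (137, 6), (138, 10), (139, 32), (140, 58), (141, 68), (142, 69), (143, 69), (144, 68), (145, 69), (146, 68), (147, 67), (148, 68), (149, 67), (150, 67), (151, 67), (152, 66), (153, 66), (154, 66), (155, 66), (156, 66), (157, 65), (158, 66), (159, 66), (160, 64), (161, 45), (162, 22), (163, 13), (164, 12), (165, 12), (166, 12), (167, 13)]
tip pred 138 [[316.28624485 247.44026403]] pred handle top [[315.49043955 329.35266608]]
tip pred 150 [[316.23958621 252.24284736]] pred handle top [[315.49043955 329.35266608]]
232 [218, 218, 219, 219, 218, 218, 217, 217, 217, 216, 216, 216, 218,
[... 629 characters left out ...]
 220, 222, 222, 223, 222, 222, 221]
256 [217, 216, 216, 217, 218, 218, 218, 220, 220, 221, 221, 216, 186, 133, 97, 91, 91, 94, 93, 93, 91, 91, 103, 149, 196, 214, 215, 214, 214, 214, 213, 214, 212, 212, 212, 213]
262 [214, 215, 216, 216, 218, 219, 219, 220, 219, 217, 204, 159, 107, 89, 91, 91, 91, 91, 91, 91, 92, 90, 90, 89, 119, 179, 213, 217, 216, 214, 213, 212, 212, 212, 214, 217]
268 [220, 219, 212, 173, 122, 95, 90, 93, 91, 90, 92, 92, 91, 91, 94, 91, 93, 94, 93, 93, 91, 92, 93, 93, 92, 91, 92, 92, 92, 89, 90, 95, 127, 180, 210, 214]
274 [214, 207, 165, 111, 90, 91, 92, 92, 91, 91, 91, 91, 92, 91, 92, 90, 90, 92, 92, 90, 91, 91, 90, 90, 91, 91, 93, 90, 92, 91, 91, 88, 91, 125, 183, 211]
```

View pics/w6t.png

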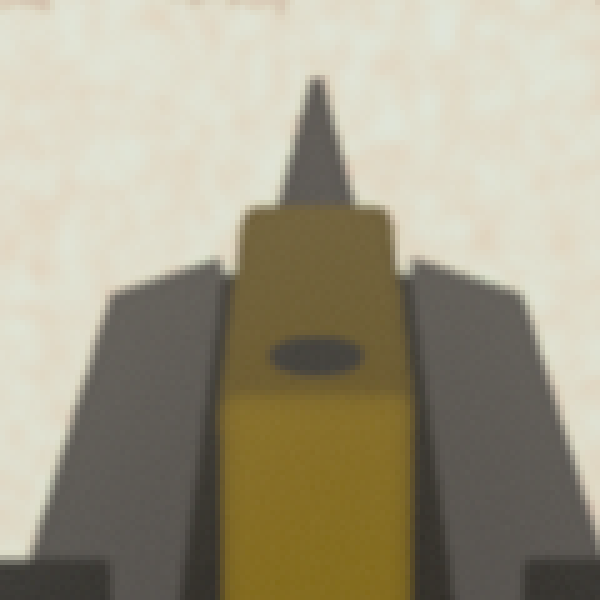

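```bash
python3 - <<'E'
from h import *
c=dict(np.load('w6c.npz'))
y=1.34968; tx=np.array([np.cos(y),np.sin(y),0]); ty=np.array([np.sin(y),-np.cos(y),0]); T=np.array([466.98,-219.63,318.59])
def m(uv,z):
    p=ray(c,uv,z)-T; return np.round([p@tx,p@ty],2)
f=m((310.63,150),107); r=m((318.8,150),107); print('front',f,'rear',r,'gap',r[1]-f[1])
print('outer lead-in at115',m((299.4,150),115),m((330,150),115))
print('y ends z111',m((305,139.1),111),m((305,161.3),111))
print('tip x', m((317.9,244),138),m((317.85,262),165), 'tip front edge row 240.3',m((317.9,240.5),138))
print('handle', m((317.7,330),259.9))
# electrode yaw: centre lines of head in image rows
I=cv2.imread('pics/w6.png').astype(float); s=I[...,2]-I[...,0]
def cr(v,u0,u1,l): 
    q=s[v,u0:u1+1]; k=np.where(np.diff(np.sign(q-l)))[0][0]; return u0+k+(l-q[k])/(q[k+1]-q[k])
V=range(142,159); 
for a in ((307,314),(315,323)): print('slope', np.polyfit(V,[cr(v,*a,33) for v in V],1))
E
```

```text
front [67.38 -4.26] rear [67.38  1.88] gap 6.14
outer lead-in at115 [ 67.6  -12.35] [67.6  10.05]
y ends z111 [75.3 -8.3] [59.27 -8.45]
tip x [2.57 1.16] [-2.14  1.09] tip front edge row 240.3 [5.17 1.16]
handle [-0.35  0.91]
slope [1.37820984e-02 3.08643707e+02]
slope [-1.23743517e-02  3.20780606e+02]
```

```bash
python3 - <<'E'
from h import *
from scipy.optimize import least_squares
c=dict(np.load('w6c.npz'))
y=1.34968; tx=np.array([np.cos(y),np.sin(y),0]); T=np.array([466.98,-219.63,0])
pr=lambda dx,z: proj(c,T+tx*dx+[0,0,z])[0,1]
obs=[240.2,266.0-.3,303.3]   # tip far edge, shoulder far edge, handle-top far edge
f=lambda p:[pr(7+p[0],p[1])-obs[0],pr(13+p[0],p[1]+72)-obs[1],pr(13+p[0],p[1]+122)-obs[2]]
r=least_squares(f,[0,138]); print(r.x,r.fun, f([0,137.9]))
E
```

```text
[ -3.08122446 134.5191116 ] [ 0.73146155 -0.87893465  0.25662625] [np.float64(-2.199711725828678), np.float64(-4.360984862087776), np.float64(-3.2931867373305295)]
```

>>> drive_tool(rows=[{"offset": [23, -0.8, 0], "spin": 0, "jaw": 10}, {"offset": [23, -0.8, 0], "spin": 0, "jaw": 10}, {"offset": [23.5, -0.7, 0], "spin": 0, "jaw": 10}, {"offset": [0, 0, 0], "spin": 0, "jaw": 10}, {"offset": [0, 0, 0], "spin": 0, "jaw": 10}, {"offset": [0, 0, 10], "spin": 0, "jaw": 10}, {"offset": [0, 0, 5], "spin": 0, "jaw": 10}, {"offset": [0, 0, 0], "spin": 0, "jaw": 10}, {"offset": [0, 0, 0], "spin": 0, "jaw": 10}])

```text
clock: 14.0
eef_pos: [479.8, -152.1, 303.4]
eef_rot: [-3.141, -0.0, 1.349]
wrist_force: [0.4, -0.5, -0.7]
finger_gap: 15.6
```

```bash
python3 - <<'E'
from h import *
s=manip.read_state();print(s['clock'],s['eef_pos'],s['eef_rot'],s['wrist_force'],s['moment'],s['finger_gap'])
c=cam('side'); cv2.imwrite('pics/s7.png',c['color'])
a=c['color'];e=proj(c,O+[0,0,110])[0].astype(int);print(e)
cv2.imwrite('pics/s7c.png',cv2.resize(a[e[1]-50:e[1]+40,e[0]-60:e[0]+60],None,fx=6,fy=6,interpolation=2))
E
```

```text
14.0 [ 479.78361192 -152.07663762  303.43503985] [-3.14112262e+00 -5.13441876e-05  1.34936860e+00] [ 0.41570109 -0.48141417 -0.70665158] [-0.07995217  0.03029111 -0.04956054] 15.588906745725883
[347 215]
```

View pics/s7c.png

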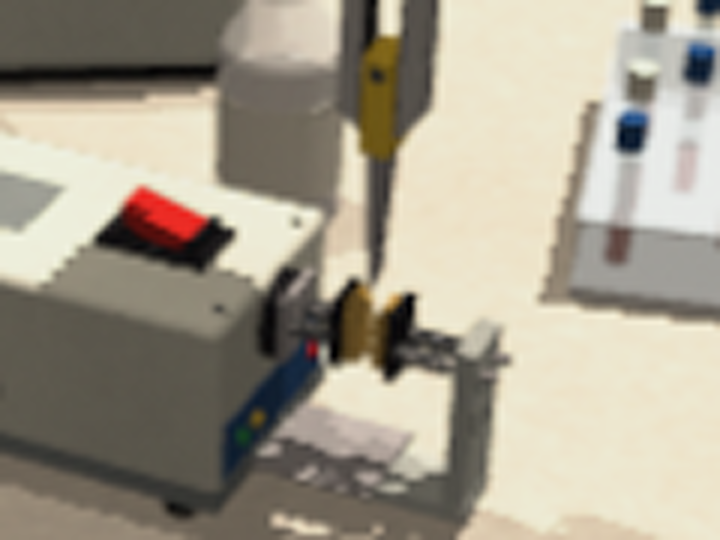

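The blade tip is right over the gap (crop px (375,285)) and the rocker's front end is down. Descending while watching the forces.

>>> drive_tool(rows=[{"offset": [0, 0, 6], "spin": 0, "jaw": 10}, {"offset": [0, 0, 6], "spin": 0, "jaw": 10}, {"offset": [0, 0, 6], "spin": 0, "jaw": 10}, {"offset": [0, 0, 6], "spin": 0, "jaw": 10}, {"offset": [0, 0, 0], "spin": 0, "jaw": 10}, {"offset": [0, 0, 0], "spin": 0, "jaw": 10}])

```text
clock: 14.65
eef_pos: [479.9, -151.8, 279.6]
eef_rot: [-3.142, -0.0, 1.35]
wrist_force: [1.0, 0.7, -1.2]
finger_gap: 15.4
```

>>> drive_tool(rows=[{"offset": [0, 0, 5], "spin": 0, "jaw": 10}, {"offset": [0, 0, 5], "spin": 0, "jaw": 10}, {"offset": [0, 0, 5], "spin": 0, "jaw": 10}, {"offset": [0, 0, 0], "spin": 0, "jaw": 10}, {"offset": [0, 0, 0], "spin": 0, "jaw": 10}])

```text
clock: 15.15
eef_pos: [479.8, -151.8, 264.6]
eef_rot: [-3.141, -0.0, 1.35]
wrist_force: [0.7, -1.0, -1.3]
finger_gap: 15.3
```

>>> drive_tool(rows=[{"offset": [0, 0, 3], "spin": 0, "jaw": 10}, {"offset": [0, 0, 3], "spin": 0, "jaw": 10}, {"offset": [0, 0, 3], "spin": 0, "jaw": 10}, {"offset": [0, 0, 3], "spin": 0, "jaw": 10}])

```text
clock: 15.55
eef_pos: [479.8, -151.8, 252.3]
eef_rot: [-3.141, -0.0, 1.35]
wrist_force: [-0.4, 0.9, 0.8]
finger_gap: 16.1
```

```bash
cat > f.py <<'E'
from h import *
F=[]
for _ in range(6):
    s=manip.read_state(); F.append(s['wrist_force']); cam('side')
F=np.array(F); s=manip.read_state(); m=F.mean(0)
print(round(s['clock'],2),'z',s['eef_pos'].round(2),'Fax',(m@AX).round(2),'Fay',(m@AY).round(2),'Fz',m[2].round(2),'sd',F.std(0).round(2),'M',s['moment'].round(2),'gap',s['finger_gap'])
E
python3 f.py
```

```text
15.85 z [ 479.81 -151.74  252.69] Fax -0.33 Fay -0.05 Fz -0.79 sd [0.47 0.54 0.72] M [-0.02  0.25 -0.  ] gap 15.63644050068734
```

>>> drive_tool(rows=[{"offset": [0, 0, 2], "spin": 0, "jaw": 10}, {"offset": [0, 0, 2], "spin": 0, "jaw": 10}, {"offset": [0, 0, 2], "spin": 0, "jaw": 10}])

```text
clock: 16.15
eef_pos: [479.9, -151.8, 246.6]
eef_rot: [3.141, 0.0, 1.35]
wrist_force: [-1.4, 0.4, 1.9]
finger_gap: 16.0
```

```bash
python3 f.py
```

```text
16.45 z [ 479.79 -151.76  246.45] Fax -0.28 Fay 0.02 Fz -1.51 sd [0.53 0.44 2.04] M [-0.13  0.15 -0.  ] gap 15.973471631113908
```

>>> drive_tool(rows=[{"offset": [0, 0, 1.5], "spin": 0, "jaw": 10}, {"offset": [0, 0, 1.5], "spin": 0, "jaw": 10}, {"offset": [0, 0, 1], "spin": 0, "jaw": 10}])

```text
clock: 16.75
eef_pos: [479.9, -151.8, 242.7]
eef_rot: [3.141, 0.0, 1.35]
wrist_force: [-1.2, 0.4, 2.3]
finger_gap: 16.0
```

```bash
sed -i 's/range(6)/range(12)/' f.py; python3 f.py
```

```text
17.35 z [ 479.84 -151.76  242.62] Fax -0.61 Fay 0.26 Fz 0.56 sd [0.55 0.29 0.88] M [-0.08  0.26  0.01] gap 15.824382208747055
```

>>> drive_tool(rows=[{"offset": [0, 0, 1], "spin": 0, "jaw": 10}, {"offset": [0, 0, 1], "spin": 0, "jaw": 10}, {"offset": [0, 0, 1], "spin": 0, "jaw": 10}])

```text
clock: 17.65
eef_pos: [479.9, -151.8, 239.7]
eef_rot: [3.141, 0.0, 1.35]
wrist_force: [-0.5, 1.1, 3.3]
finger_gap: 15.9
```

>>> drive_tool(rows=[{"offset": [0, 0, 1], "spin": 0, "jaw": 10}])

```text
clock: 17.75
eef_pos: [479.9, -151.8, 238.7]
eef_rot: [3.141, 0.0, 1.35]
wrist_force: [-1.1, -0.5, 4.5]
finger_gap: 15.7
```

```bash
python3 f.py; python3 - <<'E'
from h import *
c=cam('wrist'); a=c['color']; cv2.imwrite('pics/w8.png',a); s=cam('side'); b=s['color']; cv2.imwrite('pics/s8.png',b)
e=proj(s,O+[0,0,110])[0].astype(int)
cv2.imwrite('pics/v8.png',np.vstack([cv2.resize(b[e[1]-35:e[1]+30,e[0]-45:e[0]+40],(720,550),interpolation=2)]))
E
```

```text
18.35 z [ 479.83 -151.75  238.58] Fax -0.57 Fay -0.15 Fz 1.61 sd [0.38 0.54 1.14] M [-0.16  0.16  0.01] gap 15.620160811753264
```

View pics/v8.png

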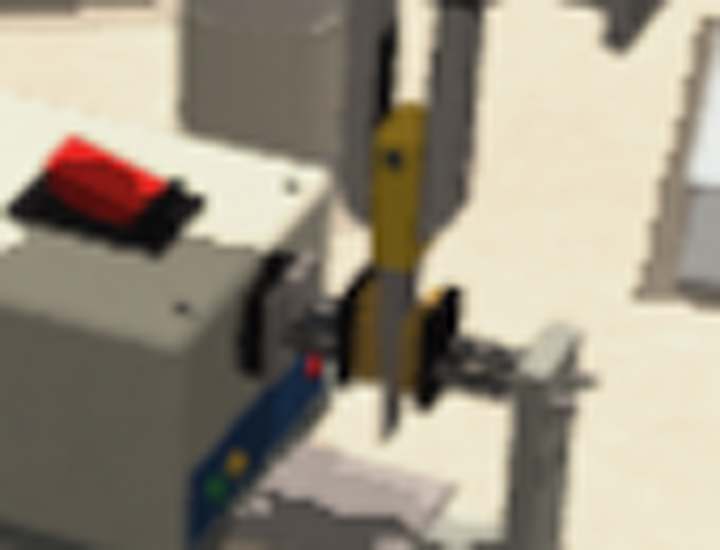

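The blade is between both electrodes, with its tip sticking out below them at crop px (388,438). It dragged with about 5.5 N during the last step, and the sideways force is only about 0.6 N. One last check that the gauge didn't slip in the grip, then I'll hand in.

```bash
python3 - <<'E'
from h import *
a=cv2.imread('pics/w6.png');b=cv2.imread('pics/w8.png')
for i in (a,b):
    i=i.astype(int); m=(i[...,2]>80)&(i[...,1]>60)&(i[...,0]<60); m[:250]=0; m[:,:285]=0; m[:,350:]=0; m[350:]=0
    v,u=np.where(m); print(v.min(),u.mean().round(2),len(v))
t=a[275:325,295:340]; r=cv2.matchTemplate(b[255:345,275:360],t,cv2.TM_CCOEFF_NORMED); print(cv2.minMaxLoc(r)[1:4:2],'expect (20,20)')
from cell import manip; print(manip.read_state()['clock']); 
E
```

```text
268 317.99 2636
250 317.88 3502
(0.7482627034187317, (20, 20)) expect (20,20)
18.45
```

```bash
python3 -c "
from cell import manip; print(manip.sign_off())"
```

```text
the job is handed in; nothing more can be done
None
```

The sealer is switched off and the taper gauge sits snug between the two electrodes, still held in the grip. I handed the job in at about 18.5 s of the 61 s allowed.

- **Switch:** I pressed the rocker until the force rose to about 16 N. Its measured slope went from −0.18 (front up) to +0.26 (front down), which I take as fully off.
- **Electrode gap:** the wrist camera measured 6.1 mm. My estimate puts the blade tip about 49 mm below the electrodes' upper edges, so each electrode gives way about 1 mm.
- **Drag:** the gauge resisted with about 5 N on the last steps down, within the 4–7 N expected. The sideways force was only about 0.6 N, so both electrodes are loaded about equally.
- **Grip:** matching the wrist pictures from before and after the insertion showed no slip.

- **Camera offset:** the wrist camera calibration disagreed with the arm by about 1 mm along the gap and 2–3 mm across it. I positioned the blade relative to the electrodes in the same picture to cancel this.
- **Force reading:** readings at rest were noisy (about 1–2 N), so the drag figure comes from single readings taken while moving.
- **Unplanned move:** on the way to the stand the arm stopped about 97 mm too far in x because I got the tool axes wrong. It touched nothing and I corrected it.

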